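# Turn the block in the slide-jaw fixture and set the jaw's lock screw

### The arm

A 7-joint arm with a two-finger parallel gripper is mounted at the origin on the work surface. World frame = base frame: x ahead of the robot, y to its left, z up, the work surface at z = 0. Lengths are in m, angles in degrees, forces in N, time in s.
With the tool pointing down it reaches from about 0.425 to 0.875 m from the base axis. Payload 4.7 kg.
Tool frame: the origin (TCP) lies midway between the tips of the shut fingers; the grasp point (between the pads) lies 19 mm behind it; z points along the fingers, y is the direction in which the jaws open and shut (so a half turn about z gives the same grasp; the last joint's range is limited). The gripper opens to 87 mm and grips with 3 to 60 N. Pads are 19 mm wide; open, the fingers measure 117 mm over their backs; the gripper's body (75 mm by 190 mm) begins 51 mm behind the grasp point.
Start: joints at [76.667, 18.392, -4.016, 83.108, 1.295, 78.541, -3.26], TCP at [0.159, -0.63, 0.223] pointing down, gripper open.
Joint ranges: [-163.93, 163.93], [-17.29, 119.83], [-79.2, 71.16], [3.27, 140.29], [-89.18, 269.18], [5.43, 117.66], [-154.24, 154.24]. Speed limits (degrees/s): [147.25, 147.25, 180, 180, 180, 180, 180].

### API

Orientations are given as [roll, pitch, yaw] about the fixed x, y, z axes, in that order (R = Rz(yaw) Ry(pitch) Rx(roll)).
In Python, from cell import env gives the robot as it stands. The module is installed in compiled form; this text tells all that it offers.
- The arm moves only by the tool servo_tool, never from a script. Its argument "plan" is a list of rows, each a list of 3 entries, a list of its own where there are three numbers: the opening, from 0 (shut) to 1 (fully open), then the shift along the tool's x, y, z in cm, then the turn, a rotation vector about the tool's x, y, z in degrees. A call has 1 to 20 rows; each row shifts and turns the pose as measured when the row begins, along the tool's axes as they then stand; what a row does not reach is not made up. A row lasts 1/12 s, in which the tool goes at most 41.7 mm and 7.16 degrees, less where a joint would pass 70% of its speed; a pose out of reach is approached as far as the arm can. A call is refused whole if a number of a shift passes 4.17 or a number of a turn 7.16, either way. A call with a gripper value outside its range is refused whole. The fingers move at their own pace and stop on an object; "force" is the grip in N (left out, the last holds). Time passes only in rows, so rows that do not move let the fingers close. It gives the time, the measured TCP pose, the force and the opening at its end, in the units of the state.
- env.get_obs(): the state, without advancing time (a new reading comes with each control period).
- env.read_camera(name): name is "scene" or "top"; returns a dict with "image" (400x640x3 uint8, blue, green, red), "fx", "fy", "cx", "cy" (pixels), "rvec" (rotation vector, rad) and "tvec" (3), from world to camera coordinates, as OpenCV has them. Camera axes: x right, y down, z forward; pixel columns grow to the right and rows downward; lengths in m; the calibration is good to about 2 mm. A picture is of the moment at which its call begins. There is no depth.
- env.sign_off(): hands the job in, once; it reports no verdict.
The state is a dict: "time_s": time; "qpos": joint angles; "joint_velocities": joint speeds; "effort": joint torques, N m; "tool_pos": TCP position; "tool_rot": TCP orientation; "force": force on the tool from outside, world axes, zero at the start; "wrist_torque": the same for the moment, N m; "grip_width": finger opening in m.
Only numpy, scipy, OpenCV 4.12 (cv2) and the standard library are available. Lean on these libraries where they do the work, as an engineer would, in place of code of your own. Each camera call takes 0.05 s, during which the arm holds its last target. There are 200 camera calls.

### The job

Turn the block round in the slide-jaw fixture so that its red face looks out over the yellow-striped front edge, stand it on the bed and let go of it, then slide the blue jaw up until the block is snug between both jaws. Now turn the jaw's wing screw clockwise until it seats, back it off a quarter turn, and finish while still holding the screw there in the gripper (do not let go). Leave the oil bottle, the orange bit case and the chuck key where they are.

Things in the scene. Friction and masses are not known exactly. Their poses are not given: they have to be found in the camera images.
- fixture: Slide-jaw fixture, fixed to the bench: dark steel bed 110 (x) x 220 (y) x 12 mm high with a fixed blue jaw at its +y end. Origin on the underside of the bed, on its centre line in x. The bed runs from y = -135 to +85 mm, its top is at z = 12 mm. The fixed jaw's inner face is at y = +50 mm, full width in x, its top at z = 30 mm. The open front, marked with a yellow strip, is the +x edge. x and y are level, z is up.
- jaw (a joint): Position in m of the sliding blue jaw (90 mm wide in x, 82 mm long in y, top at z = 30 mm, as high as the fixed jaw). At 0 its inner face is at fixture y = -40 mm (90 mm open); it grows as the jaw slides along fixture +y towards the fixed jaw, so the opening is 90 mm minus the value; 0.046 just closes on the 44 mm block. It slides with about 4 N of friction, stays where it is left, and can be slid by gripping the wing screw that stands on it.
- screw (a joint): Angle in rad of the wing screw that stands upright on the sliding jaw; grows clockwise seen from above. It turns with light, even friction (0.06 N m) and seats against a hard stop at 2.40; a quarter turn is 1.57. Seated, the white-tipped end of its wing points straight at the block (fixture +y), in line with the short white tick on the jaw; the wing's white end points (fixture yaw + 1.571 + 2.40 - value) in world yaw.
- screw_grip (a point): Point on the screw's vertical axis where the wing is gripped, 61 mm above the bench and 55 mm behind the sliding jaw's inner face. The black wing is an upright flat bar 42 mm long, 12 mm thick, from 42 to 76 mm above the bench; below it is a 24 mm round brass collar on the jaw. Its x axis runs along the wing to the white-tipped end, z up; grip across the 12 mm thickness (its y).
- block_center (a point): Centre (half-way up) of the loose aluminium block, 44 x 44 mm and 60 mm high, about 0.3 kg, standing on the bed (underside 12 mm above the bench). Its x axis points out through the red-painted face, z up. At the start the red face looks towards the fixed jaw.
- block_mark (a point): Centre of the block's red-painted side face, 22 mm from the block's centre. The red also wraps 5 mm over the top edge.
- oiler: Bystander: green oil bottle, 48 mm across, 110 mm tall. Origin under its centre.
- bit_case: Bystander: orange bit case, 70 x 50 x 22 mm, lying flat. Origin under its centre.
- chuck_key: Bystander: steel T-shaped chuck key, lying flat, 95 x 80 x 20 mm. Origin under its middle.
Not all that is in view belongs to the job. Of the things like the part that bears block_center, leave any that is brown; of the rest the smaller one is meant. There is more than one size of the fixture; the job needs the smaller.

How it is judged (in metres and radians):
On the way, in this order (a step that is already met when the one before it is completed fails the run):
1. the block stands on the bed between the jaws, let go, with its red face looking out over the yellow-striped front (angle between the x axis of block_center and the x axis of fixture, either way round below 0.14 rad and x of block_mark in the frame of fixture above 0.005 m and angle between block_center's own z axis and vertical below 0.06 rad and z of block_center in the frame of fixture below 0.045 m and x of block_center in the frame of fixture between -0.025 and 0.025 m and y of block_center in the frame of fixture above -0.03 m and contact force between the fingers and block below 0.1 N), for 0.2 s.
2. the sliding jaw is up against the block, the block against the fixed jaw (angle between the x axis of block_center and the x axis of fixture, either way round below 0.14 rad and x of block_mark in the frame of fixture above 0.005 m and angle between block_center's own z axis and vertical below 0.06 rad and z of block_center in the frame of fixture below 0.045 m and x of block_center in the frame of fixture between -0.025 and 0.025 m and y of block_center in the frame of fixture above -0.03 m and y of block_center in the frame of fixture above 0.0245 m and value of joint jaw above 0.0425 m), for 0.1 s.
3. the screw is turned clockwise until it seats (value of joint screw above 2.32 rad), for 0.1 s.
At the end, for the whole second after the job is handed in: Block upright on the bed, red face square to the yellow front (8 degrees), within 25 mm of the bed's centre line, snug between the jaws (play under 3.5 mm); screw seated, then backed off a quarter turn (within 15 degrees), still, and held in the gripper (over 3 N) (all of step 2 and value of joint screw between 0.57 and 1.09 rad and velocity of joint screw between -0.1 and 0.1 rad/s and contact force between the fingers and screw above 3 N and distance between the grasp point and screw_grip below 0.03 m and contact force between the fingers and block below 0.1 N); the arm keeps its last pose, push and grip.
It fails at once if the oil bottle, bit case or chuck key is moved more than 30 mm or the bottle knocked over (distance of any of oiler, bit_case, chuck_key from where it was at the start of the episode above 0.03 m or angle between oiler's own z axis and vertical above 0.5 rad).
It fails at once if the block is tipped over (angle between block_center's own z axis and vertical above 0.6 rad).
It also fails if it takes over 48 s, if anything falls off the work surface, if the arm or the gripper's body presses on something with over 40 N, if the wrist force passes 120 N, or if a joint passes its speed limit or range.

## Working session

There is one attempt and no reset: what is moved stays moved. The work goes in short steps, Python scripts to look and compute and a tool call to move; the robot and the scene stay as the last step left them, time stands still between calls to the robot, and variables do not carry over. Pictures are saved under pics/ and viewed, about 8 in all and at most 12, crops included, and the job is handed in when it is done.

Besides the shell and the picture viewer there is one more tool, called after "Request:" by a JSON object that holds its "op" and its "data". servo_tool: Moves the arm, as the interface text tells. Its arguments: {"type":"object","properties":{"plan":{"type":"array"},"force":{"type":"number"}},"required":["plan"]}

```bash
mkdir -p pics; cat > h.py <<'E'
import numpy as np, cv2, sys
from cell import env
def cam(n,f=None):
    c=env.read_camera(n)
    if f: cv2.imwrite('pics/'+f,c['image'])
    return c
def ray(c,u,v,z):
    R,_=cv2.Rodrigues(np.array(c['rvec'],float)); t=np.array(c['tvec'],float).ravel()
    d=R.T@np.array([(u-c['cx'])/c['fx'],(v-c['cy'])/c['fy'],1]); o=-R.T@t
    return o+d*(z-o[2])/d[2]
E
python3 - <<'E'
from h import *
for n in('scene','top'):
    c=cam(n,n+'0.png'); R,_=cv2.Rodrigues(np.array(c['rvec'],float)); print(n,c['fx'],c['cx'],c['cy'],(-R.T@np.array(c['tvec']).ravel()))
print(env.get_obs())
E
```

```text
scene 417.50170025888247 316.7659686116317 199.55146962661468 [ 0.87240214 -0.4151129   0.86501971]
top 372.39286278655607 315.51956178347166 201.14689601842335 [0.44061052 0.01522981 0.77425138]
{'time_s': 0.1, 'qpos': array([76.66845873, 18.43379468, -4.0155584 , 83.16761163,  1.2953825 ,
       78.54123197, -3.258676  ]), 'joint_velocities': array([-0.00527334, -0.07880538, -0.04564489, -0.1024686 ,  0.02532034,
        0.08576589, -0.01444054]), 'effort': array([ 1.19411834e-04, -4.92570984e+01, -4.05747285e-01, -3.13397920e+01,
       -6.41783117e-02,  3.95293278e-02,  4.98754923e-05]), 'tool_pos': array([ 0.15861232, -0.62984059,  0.22158506]), 'tool_rot': array([-1.79902615e+02,  5.84485761e-03,  1.41425599e+01]), 'force': array([ 0.84726962,  0.00777265, -0.19863303]), 'wrist_torque': array([-0.03827265,  0.00271474, -0.01253421]), 'grip_width': 0.08706848369537008}
```

View pics/top0.png

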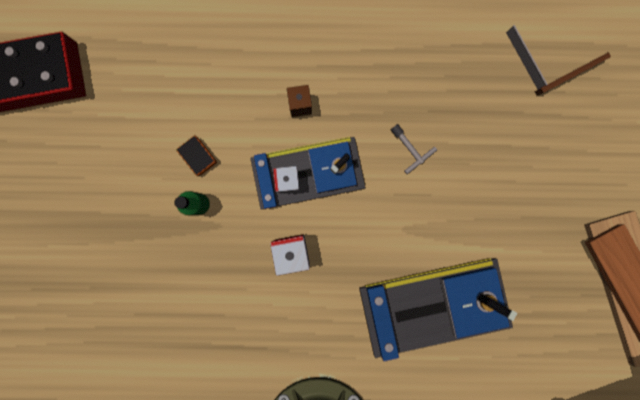

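View pics/scene0.png

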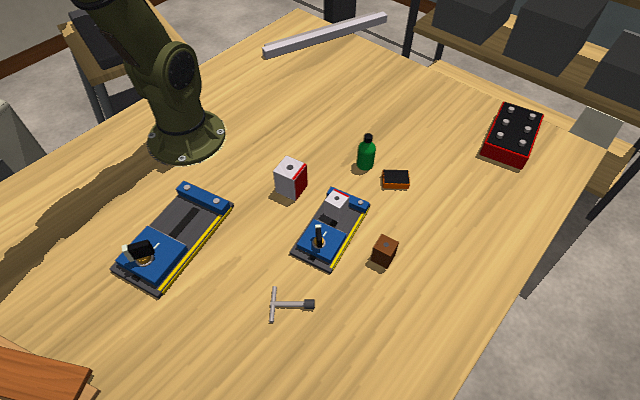

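```bash
python3 - <<'E'
from h import *
a=cv2.imread('pics/top0.png')[80:280,170:450]; b=cv2.imread('pics/scene0.png')[170:290,270:400]
a=cv2.resize(a,(700,500),interpolation=cv2.INTER_CUBIC)
cv2.imwrite('pics/crop1.png',a)
cv2.imwrite('pics/crop2.png',cv2.resize(b,(650,600),interpolation=cv2.INTER_CUBIC))
E
```

```text
(no output)
```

View pics/crop1.png

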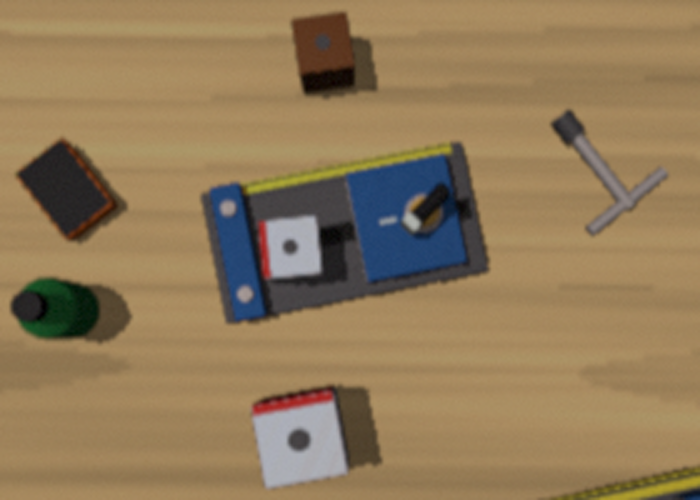

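View pics/crop2.png

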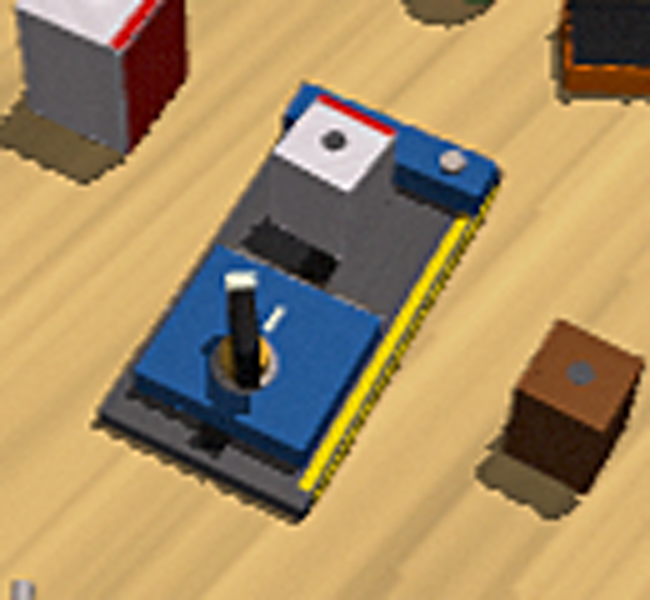

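Top view: the candidates for the block are the grey/red one in the small fixture (286,179), a larger grey/red one (290,255) and a brown one (299,100). The one at (286,179) fits, as it isn't brown and is the smaller grey one. Of the fixtures, (308,173) is smaller than (436,308). The crops show its red edge facing the fixed jaw on the left, the yellow strip towards +x, and the wing's white tip towards the lower left.

```bash
cat > meas.py <<'E'
from h import *
def blobs(c,kind,x0,y0,x1,y1):
    hsv=cv2.cvtColor(c['image'],cv2.COLOR_BGR2HSV); H,S,V=[hsv[...,i].astype(int) for i in range(3)]
    m={'white':(S<50)&(V>150),'blue':(H>100)&(H<125)&(S>120)&(V>50),'yellow':(H>24)&(H<34)&(S>180)&(V>120),
       'red':((H<6)|(H>174))&(S>150)&(V>120)}
    m['top']=m['white']|m['red']
    m=m[kind].astype(np.uint8); k=np.zeros_like(m); k[y0:y1,x0:x1]=1; m*=k
    if kind=='top': m=cv2.morphologyEx(m,cv2.MORPH_CLOSE,np.ones((5,5)))
    cs,_=cv2.findContours(m,cv2.RETR_EXTERNAL,cv2.CHAIN_APPROX_NONE)
    return sorted([x[:,0] for x in cs if len(x)>3],key=lambda x:-cv2.contourArea(x))
def rect(c,pts,z):
    """min-area rectangle of the outline cast on plane z (mm): centre, sides, angles"""
    P=np.array([ray(c,u,v,z)[:2]*1000 for u,v in pts],np.float32)
    r=cv2.minAreaRect(P); return np.round(r[0],1),np.round(r[1],1),round(r[2],2)
E
python3 - <<'E'
from meas import *
c=cam('top'); box=(240,125,375,220)
for k,z in(('yellow',.012),('blue',.03),('top',.072),('white',.072),('red',.072),('white',.076),('white',.03)):
    print(k,z,[rect(c,b,z) for b in blobs(c,k,*box)[:4]])
s=cam('scene')
for k,z in(('yellow',.012),('blue',.03),('top',.072),('red',.072),('white',.076)):
    print(k,z,[(rect(s,b,z),b.mean(0).round()) for b in blobs(s,k,285,180,375,275)[:4]])
E
```

```text
yellow 0.012 []
blue 0.03 [(array([535.8, -24. ]), array([88.1, 81.5]), 12.18), (array([506.9, 111.4]), array([107.1,  25.1]), 12.23)]
top 0.072 [(array([507.7,  67.1]), array([41.7, 42.8]), 6.52), (array([528.8, -24.6]), array([10.7,  5.4]), 45.6), (array([471.3, 100.2]), array([5.7, 5.7]), 0.97), (array([537.4, 114.6]), array([5.7, 5.7]), 1.01)]
white 0.072 [(array([508. ,  64.2]), array([41.7, 37. ]), 6.52), (array([528.8, -24.6]), array([10.7,  5.4]), 45.6), (array([471.3, 100.2]), array([5.7, 5.7]), 0.97), (array([537.4, 114.6]), array([5.7, 5.7]), 1.01)]
red 0.072 [(array([505.5,  86.5]), array([40. ,  3.8]), 7.25)]
white 0.076 [(array([507.6,  64. ]), array([41.4, 36.8]), 6.52), (array([528.3, -24.4]), array([10.7,  5.3]), 45.6), (array([471.1,  99.7]), array([5.6, 5.6]), 0.97), (array([536.8, 114. ]), array([5.7, 5.6]), 1.01)]
white 0.03 [(array([512. ,  67.2]), array([44.2, 39.2]), 6.52), (array([534.1, -27. ]), array([11.4,  5.7]), 45.6), (array([473.1, 105.3]), array([6., 6.]), 0.97), (array([543.2, 120.5]), array([6.1, 6. ]), 1.01)]
yellow 0.012 [((array([578.2,  39. ]), 
[... 303 characters left out ...]
((array([508.6,  70.1]), array([43.3, 46.4]), 6.63), array([337., 198.])), ((array([557.8,  96.5]), array([9.6, 8.9]), 40.69), array([360., 202.])), ((array([526.9, -21.8]), array([11.4,  5.4]), 40.72), array([317., 226.])), ((array([559.4, -38.9]), array([ 5.9, 37.3]), 32.18), array([324., 239.]))]
red 0.072 [((array([506.5,  88.1]), array([39.4,  2.6]), 7.74), array([341., 192.]))]
white 0.076 [((array([511. ,  63.9]), array([43.4, 37.9]), 8.54), array([336., 199.])), ((array([559.4,  93.9]), array([9.6, 8.8]), 40.69), array([360., 202.])), ((array([528.7, -23.7]), array([11.3,  5.4]), 40.72), array([317., 226.])), ((array([553. , -28.8]), array([ 3.2, 10.2]), 10.93), array([324., 234.]))]
```

Request:
{"op": "servo_tool", "data": {"plan": [[1,[3.4,-2.0,0.2],[0,0,0]],[1,[3.4,-2.0,0.2],[0,0,0]],[1,[3.4,-2.0,0.2],[0,0,0]],[1,[3.4,-2.0,0.2],[0,0,0]],[1,[3.4,-2.0,0.2],[0,0,0]],[1,[3.4,-2.0,0.2],[0,0,0]],[1,[3.4,-2.0,0.2],[0,0,0]],[1,[3.4,-2.0,0.2],[0,0,0]],[1,[3.4,-2.0,0.2],[0,0,0]],[1,[3.4,-2.0,0.2],[0,0,0]],[1,[3.4,-2.0,0.2],[0,0,0]],[1,[3.4,-2.0,0.2],[0,0,0]]], "force": 25}}

```text
time_s: 1.2
tool_pos: [0.4994, -0.2955, 0.1919]
tool_rot: [179.9, 0.5, 12.7]
force: [0.7, -1.1, -0.5]
grip_width: 0.0868
```

Request:
{"op": "servo_tool", "data": {"plan": [[1,[0.88,-3.53,0.3],[0,0,0]],[1,[0.88,-3.53,0.3],[0,0,0]],[1,[0.88,-3.53,0.3],[0,0,0]],[1,[0.88,-3.53,0.3],[0,0,0]],[1,[0.88,-3.53,0.3],[0,0,0]],[1,[0.88,-3.53,0.3],[0,0,0]],[1,[0.88,-3.53,0.3],[0,0,0]],[1,[0.88,-3.53,0.3],[0,0,0]],[1,[0.88,-3.53,0.3],[0,0,0]],[1,[0.88,-3.53,0.3],[0,0,0]],[1,[0,0,0],[0,0,-7]],[1,[0,0,0],[0,0,-7]],[1,[0,0,0],[0,0,-7]],[1,[0,0,0],[0,0,-7]],[1,[0,0,0],[0,0,-7]],[1,[0,0,0],[0,0,-7]],[1,[0,0,0],[0,0,-7]],[1,[0,0,0],[0,0,-7]],[1,[0,0,0],[0,0,-7]],[1,[0,0,0],[0,0,-7]]]}}

```text
time_s: 2.87
tool_pos: [0.5061, 0.1019, 0.1574]
tool_rot: [-179.7, -0.0, 84.6]
force: [-0.5, -0.3, -0.3]
grip_width: 0.0871
```

Request:
{"op": "servo_tool", "data": {"plan": [[1,[0,0,0],[0,0,-7]],[1,[0,0,0],[0,0,-7]],[1,[0,0,0],[0,0,-7]],[1,[0,0,0],[0,0,-7]],[1,[0,0,0],[0,0,-7]],[1,[0,0,0],[0,0,-7]],[1,[0,0,0],[0,0,-7]],[1,[0,0,0],[0,0,-7]],[1,[0,0,0],[0,0,-7]],[1,[0,0,0],[0,0,-7]],[1,[0,0,0],[0,0,-7]],[1,[0,0,0],[0,0,-7]]]}}

```text
time_s: 3.87
tool_pos: [0.5043, 0.1007, 0.1562]
tool_rot: [-179.9, -0.4, 170.6]
force: [0.0, 0.2, -0.4]
grip_width: 0.0867
```

```bash
cat > to.py <<'E'
import sys
from h import *
from scipy.spatial.transform import Rotation as Ro
x,y,z,w=map(float,sys.argv[1:5]); o=env.get_obs()
R=Ro.from_euler('xyz',o['tool_rot'],degrees=True); T=Ro.from_euler('xyz',[180,0,w],degrees=True)
print('t',o['time_s'],'pos',o['tool_pos'].round(4),'rot',o['tool_rot'].round(2),'q',o['qpos'].round(1),'grip',round(o['grip_width'],4),'F',o['force'].round(1),'M',o['wrist_torque'].round(2))
print('shift cm',(R.inv().apply(np.array([x,y,z])-o['tool_pos'])*100).round(2),'turn',(R.inv()*T).as_rotvec(degrees=True).round(2))
E
python3 to.py 0.508 0.0685 0.11 187
```

```text
t 3.8667 pos [0.5043 0.1007 0.1562] rot [-179.88   -0.39  170.56] q [ 35.8   9.9 -54.  105.4   8.5  69.4  59.7] grip 0.0867 F [ 0.   0.2 -0.4] M [ 0.1  -0.14  0.03]
shift cm [-0.92 -3.11  4.62] turn [ -0.06  -0.4  -16.44]
```

Request:
{"op": "servo_tool", "data": {"plan": [[1,[0,-0.8,1.0],[0,0,-5]],[1,[-0.2,-0.8,1.0],[0,0,-5]],[1,[-0.2,-0.8,1.0],[0,0,-4]],[1,[-0.2,-0.5,1.0],[0,0,-2]],[1,[0,0,0],[0,0,0]],[1,[0,0,0],[0,0,0]]]}}

```text
time_s: 4.37
tool_pos: [0.5089, 0.071, 0.1152]
tool_rot: [-180.0, -0.3, -172.3]
force: [0.4, 1.0, 0.7]
grip_width: 0.087
```

```bash
python3 to.py 0.508 0.0685 0.036 187; python3 -c "
from h import *
c=cam('top','t1.png');cv2.imwrite('pics/t1c.png',cv2.resize(c['image'][80:280,170:450],(700,500)))"
```

```text
t 4.3667 pos [0.5089 0.071  0.1152] rot [-179.97   -0.34 -172.33] q [ 38.6  13.1 -54.5 108.1  11.7  65.   77.5] grip 0.087 F [0.4 1.  0.7] M [ 0.14 -0.17 -0.02]
shift cm [ 0.08 -0.24  7.92] turn [-0.03 -0.34  0.67]
```

View pics/t1c.png

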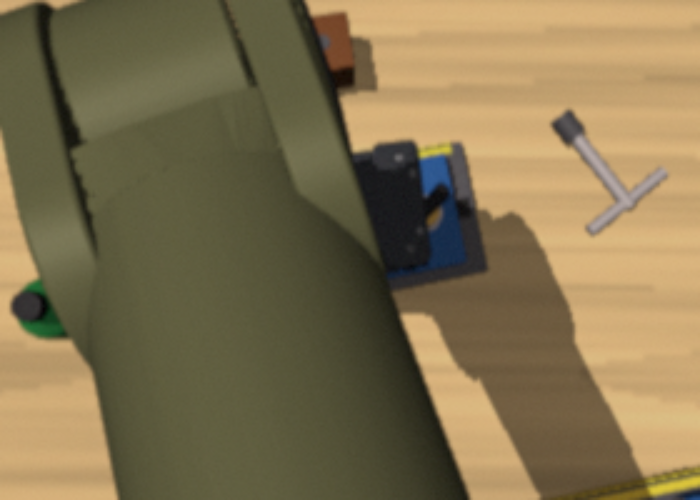

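The arm hides the block in the top view, but the wing screw (432,205 in the crop) and the chuck key are clear of it. Descending.

Request:
{"op": "servo_tool", "data": {"plan": [[1,[0.1,-0.2,1.5],[0,-0.3,0.6]],[1,[0,0,1.5],[0,0,0]],[1,[0,0,1.5],[0,0,0]],[1,[0,0,1.2],[0,0,0]],[1,[0,0,0.8],[0,0,0]],[1,[0,0,0.3],[0,0,0]],[1,[0,0,0],[0,0,0]]]}}

```text
time_s: 5.0
tool_pos: [0.5113, 0.0717, 0.0491]
tool_rot: [-179.9, 0.4, -173.1]
force: [-0.2, 0.5, 0.4]
grip_width: 0.0869
```

```bash
python3 to.py 0.508 0.0685 0.036 187
```

```text
t 5.0 pos [0.5113 0.0717 0.0491] rot [-179.87    0.43 -173.13] q [ 35.4  18.3 -52.1 111.9  17.3  57.4  72.2] grip 0.0869 F [-0.2  0.5  0.4] M [ 0.17 -0.12  0.  ]
shift cm [ 0.37 -0.27  1.31] turn [-0.13  0.43 -0.13]
```

Request:
{"op": "servo_tool", "data": {"plan": [[1,[0.3,-0.2,0.6],[0,0.4,0]],[1,[0.1,-0.1,0.5],[0,0,0]],[1,[0,0,0.2],[0,0,0]],[1,[0,0,0],[0,0,0]],[0,[0,0,0],[0,0,0]],[0,[0,0,0],[0,0,0]],[0,[0,0,0],[0,0,0]],[0,[0,0,0],[0,0,0]],[0,[0,0,0],[0,0,0]],[0,[0,0,0],[0,0,0]]]}}

```text
time_s: 5.83
tool_pos: [0.5097, 0.0682, 0.0375]
tool_rot: [-179.8, 0.2, -173.2]
force: [-0.7, -0.4, 0.2]
grip_width: 0.0552
```

```bash
python3 to.py 0.508 0.0685 0.066 187
```

```text
t 5.8333 pos [0.5097 0.0682 0.0375] rot [-179.82    0.25 -173.17] q [ 35.1  19.2 -51.5 112.5  18.2  56.4  71.8] grip 0.0552 F [-0.7 -0.4  0.2] M [ 0.09 -0.06  0.03]
shift cm [ 0.15  0.04 -2.85] turn [-0.18  0.25 -0.17]
```

Still closing.

Request:
{"op": "servo_tool", "data": {"plan": [[0,[0,0,0],[0,0,0]],[0,[0,0,0],[0,0,0]],[0,[0,0,0],[0,0,0]],[0,[0,0,0],[0,0,0]],[0,[0,0,0],[0,0,0]]]}}

```text
time_s: 6.25
tool_pos: [0.5098, 0.0681, 0.0377]
tool_rot: [-179.8, 0.3, -173.2]
force: [0.6, -0.4, -0.4]
grip_width: 0.0438
```

```bash
python3 to.py 0.508 0.0685 0.066 187
```

```text
t 6.25 pos [0.5098 0.0681 0.0377] rot [-179.82    0.26 -173.17] q [ 35.1  19.1 -51.5 112.5  18.2  56.4  71.8] grip 0.0438 F [ 0.6 -0.4 -0.4] M [ 0.21 -0.13 -0.04]
shift cm [ 0.16  0.05 -2.83] turn [-0.18  0.26 -0.17]
```

Request:
{"op": "servo_tool", "data": {"plan": [[0,[0,0,-0.8],[0,0,0]],[0,[0,0,-0.8],[0,0,0]],[0,[0,0,-0.8],[0,0,0]],[0,[0,0,-0.4],[0,0,0]],[0,[0,0,0],[0,0,4]],[0,[0,0,0],[0,0,7]],[0,[0,0,0],[0,0,7]],[0,[0,0,0],[0,0,7]],[0,[0,0,0],[0,0,7]],[0,[0,0,0],[0,0,7]],[0,[0,0,0],[0,0,7]],[0,[0,0,0],[0,0,7]],[0,[0,0,0],[0,0,7]],[0,[0,0,0],[0,0,7]],[0,[0,0,0],[0,0,7]],[0,[0,0,0],[0,0,4]],[0,[0,0,0],[0,0,2]],[0,[0,0,0],[0,0,0]]]}}

```text
time_s: 7.75
tool_pos: [0.5094, 0.0687, 0.0753]
tool_rot: [179.6, 0.3, 104.4]
force: [0.2, 0.0, -1.8]
grip_width: 0.0439
```

```bash
python3 to.py 0.5145 0.0745 0.044 102.2
```

```text
t 7.75 pos [0.5094 0.0687 0.0753] rot [179.56   0.31 104.45] q [ 26.4  12.6 -40.6 111.3   9.9  59.   -4.2] grip 0.0439 F [ 0.2  0.  -1.8] M [-0.03 -0.03  0.02]
shift cm [0.46 0.62 3.13] turn [0.45 0.31 2.25]
```

Request:
{"op": "servo_tool", "data": {"plan": [[0,[0.25,0.3,0.8],[0.4,0.3,1.5]],[0,[0.2,0.3,0.8],[0,0,0.7]],[0,[0,0,0.8],[0,0,0]],[0,[0,0,0.3],[0,0,0]],[0,[0,0,0],[0,0,0]]]}}

```text
time_s: 8.17
tool_pos: [0.5151, 0.0745, 0.0492]
tool_rot: [179.8, 0.1, 102.5]
force: [0.8, 1.0, -3.0]
grip_width: 0.0439
```

```bash
python3 to.py 0.5145 0.0745 0.0377 102.2;python3 -c "
from meas import *
c=cam('scene','s2.png');cv2.imwrite('pics/s2c.png',cv2.resize(c['image'][150:290,260:430],(728,600)))
print([(rect(c,b,.075),len(b)) for b in blobs(c,'top',285,170,375,275)[:3]])"
```

```text
t 8.1667 pos [0.5151 0.0745 0.0492] rot [1.7982e+02 7.0000e-02 1.0248e+02] q [ 24.6  15.8 -39.8 111.4  12.1  56.8  -8.3] grip 0.0439 F [ 0.8  1.  -3. ] M [-0.03 -0.06 -0.  ]
shift cm [ 0.01 -0.06  1.15] turn [0.18 0.06 0.28]
[((array([378.8,  48.1]), array([30.5, 32.6]), 40.64), 37), ((array([500. ,  98.7]), array([28.9,  4.2]), 10.61), 22), ((array([532.2,  70.7]), array([5.4, 8.5]), 0.84), 8)]
```

View pics/s2c.png

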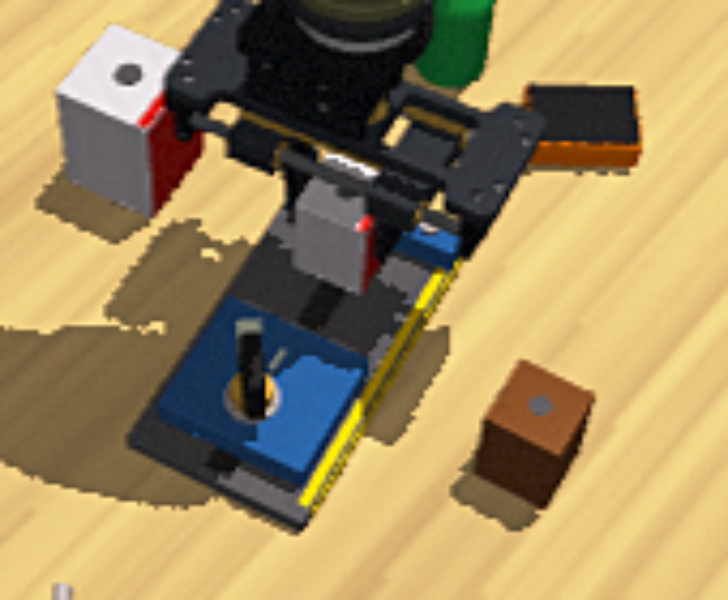

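The crop shows the red face (372,240) turned to the yellow strip, with the block held above the bed between the jaws. Lowering it and letting go.

Request:
{"op": "servo_tool", "data": {"plan": [[0,[0,-0.05,0.5],[0,0,0.3]],[0,[0,0,0.4],[0,0,0]],[0,[0,0,0.25],[0,0,0]],[0,[0,0,0.1],[0,0,0]],[0,[0,0,0],[0,0,0]],[0,[0,0,0],[0,0,0]]]}}

```text
time_s: 8.72
tool_pos: [0.5155, 0.074, 0.038]
tool_rot: [179.7, 0.1, 102.2]
force: [0.5, -0.2, -1.9]
grip_width: 0.0439
```

```bash
python3 to.py 0.5145 0.0745 0.0377 102.2
```

```text
t 8.7167 pos [0.5155 0.074  0.038 ] rot [1.7972e+02 1.5000e-01 1.0217e+02] q [ 24.2  16.7 -39.4 111.9  13.   55.5  -9.3] grip 0.0439 F [ 0.5 -0.2 -1.9] M [ 0.02 -0.1  -0.01]
shift cm [ 0.07 -0.09  0.03] turn [ 0.28  0.15 -0.03]
```

Still about 2 N of hanging weight, so down a hair, then open and rise.

Request:
{"op": "servo_tool", "data": {"plan": [[0,[0,0,0.08],[0,0,0]],[0,[0,0,0.05],[0,0,0]],[0,[0,0,0],[0,0,0]],[1,[0,0,0],[0,0,0]],[1,[0,0,0],[0,0,0]],[1,[0,0,0],[0,0,0]],[1,[0,0,0],[0,0,0]],[1,[0,0,0],[0,0,0]],[1,[0,0,0],[0,0,0]],[1,[0,0,0],[0,0,0]],[1,[0,0,0],[0,0,0]],[1,[0,0,-1.5],[0,0,0]],[1,[0,0,-2],[0,0,0]],[1,[0,0,-2],[0,0,0]],[1,[0,0,-1],[0,0,0]],[1,[0,0,0],[0,0,0]]]}}

```text
time_s: 10.05
tool_pos: [0.5154, 0.0743, 0.1042]
tool_rot: [179.7, 0.1, 102.2]
force: [0.5, 0.5, 0.0]
grip_width: 0.0869
```

```bash
python3 to.py 0.5387 -0.0376 0.11 128.5
```

```text
t 10.05 pos [0.5154 0.0743 0.1042] rot [1.7971e+02 1.1000e-01 1.0220e+02] q [ 26.3  11.4 -40.9 108.7   8.5  62.6  -5.7] grip 0.0869 F [0.5 0.5 0. ] M [ 0.01 -0.17  0.01]
shift cm [-11.43  -0.08  -0.56] turn [  0.25   0.17 -26.3 ]
```

Request:
{"op": "servo_tool", "data": {"plan": [[1,[-2,0,-0.2],[0,0,0]],[1,[-3,0,-0.2],[0,0,0]],[1,[-3,0,0],[0,0,0]],[1,[-1.5,0,0],[0,0,0]],[1,[-0.5,0,0],[0,0,-4]],[1,[0,0,0],[0,0,-7]],[1,[0,0,0],[0,0,-7]],[1,[0,0,0],[0,0,-4]],[1,[0,0,0],[0,0,-2]],[1,[0,0,0],[0,0,0]]]}}

```text
time_s: 10.88
tool_pos: [0.5345, -0.029, 0.1004]
tool_rot: [-179.9, 0.0, 127.4]
force: [-0.4, -0.9, 0.3]
grip_width: 0.0869
```

```bash
python3 to.py 0.5387 -0.0376 0.045 128.5; python3 -c "
from meas import *
c=cam('scene','s3.png');t=cam('top','t3.png')
a=cv2.resize(c['image'][150:290,260:430],(486,400));b=cv2.resize(t['image'][120:230,230:380],(545,400))[:,:310]
cv2.imwrite('pics/s3c.png',np.hstack([a,b]))"
```

```text
t 10.8833 pos [ 0.5345 -0.029   0.1004] rot [-1.7995e+02  2.0000e-02  1.2737e+02] q [ 36.   13.8 -39.9 106.7   9.9  63.   29.8] grip 0.0869 F [-0.4 -0.9  0.3] M [ 0.   -0.09 -0.05]
shift cm [-0.94 -0.18  5.54] turn [-0.05  0.02 -1.13]
```

View pics/s3c.png

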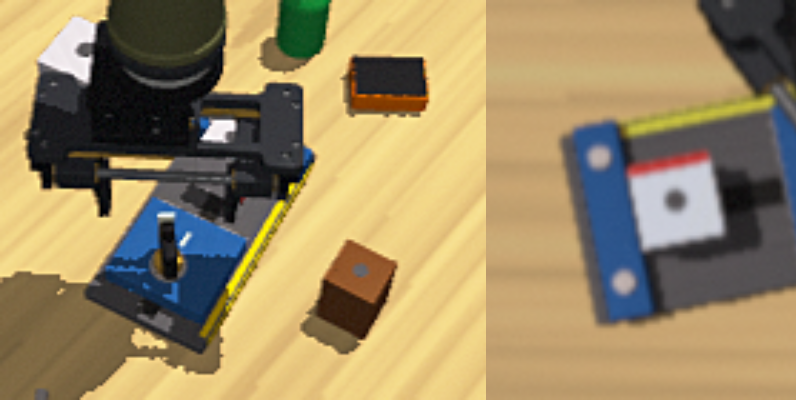

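Right panel (top view): the block stands free, with its red edge (668,163) towards the yellow strip, just short of the fixed jaw. The screw in the left panel is as before. Descending on the wing.

Request:
{"op": "servo_tool", "data": {"plan": [[1,[-0.5,-0.1,1.2],[0,0,-1]],[1,[-0.4,-0.1,1.3],[0,0,0]],[1,[0,0,1.3],[0,0,0]],[1,[0,0,0.9],[0,0,0]],[1,[0,0,0.3],[0,0,0]],[1,[0,0,0],[0,0,0]]]}}

```text
time_s: 11.48
tool_pos: [0.5378, -0.0388, 0.0432]
tool_rot: [-179.8, -0.1, 128.2]
force: [-0.3, -1.0, 0.1]
grip_width: 0.0872
```

```bash
python3 to.py 0.5387 -0.0376 0.045 128.5; python3 -c "
from meas import *
c=cam('top')
for k in('top','red'): print([rect(c,b,.072) for b in blobs(c,k,*(240,125,330,220))[:1]])
print([rect(c,b,.03) for b in blobs(c,'blue',*(240,125,375,220))[:2]])"
```

```text
t 11.4833 pos [ 0.5378 -0.0388  0.0432] rot [-1.7984e+02 -7.0000e-02  1.2817e+02] q [ 34.9  18.6 -38.3 108.9  13.7  57.2  28.7] grip 0.0872 F [-0.3 -1.   0.1] M [ 0.01 -0.13  0.04]
shift cm [ 0.04  0.15 -0.18] turn [-0.16 -0.07 -0.33]
[(array([514.7,  74.2]), array([43.5, 42.6]), 12.11)]
[(array([534.7,  77.6]), array([ 3. , 38.6]), 12.16)]
[(array([507., 111.]), array([107.2,  25.1]), 12.29), (array([531.1,  -4.5]), array([87.2, 40.5]), 12.01)]
```

Request:
{"op": "servo_tool", "data": {"plan": [[0,[0,0.1,-0.1],[0,0,0]],[0,[0,0,0],[0,0,0]],[0,[0,0,0],[0,0,0]],[0,[0,0,0],[0,0,0]],[0,[0,0,0],[0,0,0]],[0,[0,0,0],[0,0,0]],[0,[0,0,0],[0,0,0]],[0,[0,0,0],[0,0,0]],[0,[0,0,0],[0,0,0]],[0,[0,0,0],[0,0,0]],[0,[0,0,0],[0,0,0]],[0,[0,0,0],[0,0,0]],[0,[0,0,0],[0,0,0]],[0,[0,0,0],[0,0,0]],[0,[0,0,0],[0,0,0]],[0,[0,0,0],[0,0,0]],[0,[0,0,0],[0,0,0]],[0,[0,0,0],[0,0,0]],[0,[0,0,0],[0,0,0]]], "force": 35}}

```text
time_s: 13.12
tool_pos: [0.5422, -0.0371, 0.0477]
tool_rot: [179.8, 0.2, 128.3]
force: [1.3, 0.9, -0.0]
grip_width: 0.0119
```

```bash
python3 to.py 0.529 0.0074 0.045 128.5
```

```text
t 13.1167 pos [ 0.5422 -0.0371  0.0477] rot [179.81   0.23 128.26] q [ 34.9  18.4 -38.5 108.5  13.6  57.3  28.7] grip 0.0119 F [ 1.3  0.9 -0. ] M [ 0.12 -0.17  0.05]
shift cm [4.31 1.72 0.26] turn [ 0.19  0.23 -0.24]
```

Request:
{"op": "servo_tool", "data": {"plan": [[0,[0.27,0.13,0],[0,0,0]],[0,[0.45,0.22,0],[0,0,0]],[0,[0.45,0.22,0],[0,0,0]],[0,[0.45,0.22,0],[0,0,0]],[0,[0.45,0.22,0],[0,0,0]],[0,[0.45,0.22,0],[0,0,0]],[0,[0.27,0.13,0],[0,0,0]],[0,[0.09,0.04,0],[0,0,0]]]}}

```text
time_s: 13.78
tool_pos: [0.5362, -0.01, 0.0477]
tool_rot: [180.0, 0.7, 128.0]
force: [1.6, -3.8, -2.0]
grip_width: 0.0115
```

```bash
python3 to.py 0.5325 0.0078 0.045 128.5
```

```text
t 13.7833 pos [ 0.5362 -0.01    0.0477] rot [179.96   0.71 127.98] q [ 32.6  17.6 -39.3 109.6  13.9  57.   25.1] grip 0.0115 F [ 1.6 -3.8 -2. ] M [-0.66 -0.59  0.07]
shift cm [1.64 0.8  0.25] turn [ 0.04  0.71 -0.52]
```

Request:
{"op": "servo_tool", "data": {"plan": [[0,[0.36,0.18,0],[0,0.3,0]],[0,[0.36,0.18,0],[0,0.3,0]],[0,[0.36,0.18,0],[0,0,0]],[0,[0.27,0.13,0],[0,0,0]]]}}

```text
time_s: 14.12
tool_pos: [0.5333, 0.0034, 0.0477]
tool_rot: [-179.9, 0.3, 128.0]
force: [3.5, -10.0, -3.1]
grip_width: 0.0118
```

```bash
python3 to.py 0.5325 0.0078 0.045 128.5; python3 -c "
from meas import *
c=cam('top','t4.png')
print([rect(c,b,.072) for b in blobs(c,'top',*(240,125,330,220))[:1]])
print([rect(c,b,.03) for b in blobs(c,'blue',*(240,125,375,220))[:2]])"
```

```text
t 14.1167 pos [0.5333 0.0034 0.0477] rot [-179.94    0.27  127.96] q [ 31.8  17.6 -39.7 109.7  13.6  57.3  23.9] grip 0.0118 F [  3.5 -10.   -3.1] M [-2.3  -1.12  0.08]
shift cm [0.4  0.21 0.27] turn [-0.06  0.27 -0.54]
[(array([514. ,  78.8]), array([44.3, 42.2]), 12.24)]
[(array([507.2, 111.1]), array([106.8,  25.1]), 12.29)]
```

Request:
{"op": "servo_tool", "data": {"plan": [[0,[0.27,0.13,0],[0,0,0]],[0,[0.27,0.13,0],[0,0,0]],[0,[0.27,0.13,0],[0,0,0]],[0,[0.27,0.13,0],[0,0,0]]]}}

```text
time_s: 14.5
tool_pos: [0.5333, 0.0034, 0.0477]
tool_rot: [-179.6, 1.1, 127.6]
force: [3.6, -10.0, -3.0]
grip_width: 0.0118
```

```bash
python3 to.py 0.5325 0.0078 0.045 128.5; python3 -c "
from meas import *
c=cam('top','t5.png')
print([rect(c,b,.072) for b in blobs(c,'top',*(240,125,330,220))[:1]])
cv2.imwrite('pics/t5c.png',cv2.resize(c['image'][120:230,230:380],(750,550)))"
```

```text
t 14.5 pos [0.5333 0.0034 0.0477] rot [-179.61    1.11  127.63] q [ 31.1  17.4 -39.5 109.9  14.4  57.2  22.6] grip 0.0118 F [  3.6 -10.   -3. ] M [-1.7  -0.91  0.08]
shift cm [0.41 0.21 0.26] turn [-0.4   1.11 -0.88]
[(array([512.7,  85.2]), array([44.3, 29.2]), 12.24)]
```

View pics/t5c.png

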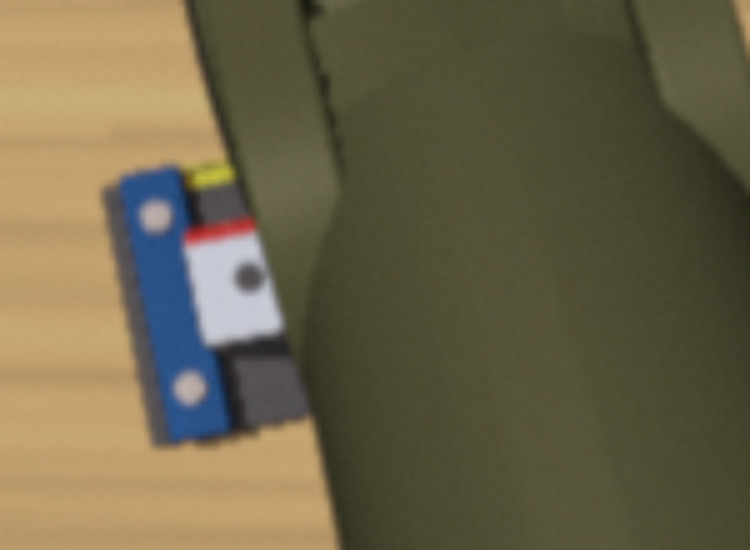

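Request:
{"op": "servo_tool", "data": {"plan": [[0,[0.54,0.26,0],[0,0.5,-0.2]],[0,[0.54,0.26,0],[0,0.5,-0.2]],[0,[0.54,0.26,0],[0,0.2,-0.2]]]}}

```text
time_s: 14.8
tool_pos: [0.5333, 0.0035, 0.0477]
tool_rot: [-179.1, 1.1, 127.7]
force: [4.8, -14.5, -2.5]
grip_width: 0.0117
```

```bash
python3 to.py 0.5325 0.0078 0.045 128.5; python3 -c "
from meas import *
c=cam('scene','s5.png')
for k,z in (('red',.072),('yellow',.012),('blue',.03)):print(k,[(rect(c,b,z),b.mean(0).round()) for b in blobs(c,k,285,170,385,285)[:3]])
cv2.imwrite('pics/s5c.png',cv2.resize(c['image'][160:280,280:420],(700,600)))"
```

```text
t 14.8 pos [0.5333 0.0035 0.0477] rot [-179.14    1.06  127.69] q [ 30.7  17.7 -39.4 109.6  14.8  57.7  22.3] grip 0.0117 F [  4.8 -14.5  -2.5] M [-2.75 -1.34  0.03]
shift cm [0.39 0.2  0.26] turn [-0.86  1.06 -0.82]
red [((array([386.7,  60.3]), array([ 8.1, 33.5]), 4.71), array([297., 174.])), ((array([534.7,  81.7]), array([ 5.9, 20.6]), 13.29), array([348., 200.]))]
yellow [((array([570.8,  73.9]), array([11.4, 42. ]), 12.63), array([357., 225.])), ((array([596. , -42.2]), array([10.5, 30.7]), 11.87), array([335., 262.])), ((array([585.6, -11.3]), array([2.3, 5.4]), 39.03), array([340., 251.]))]
blue [((array([532.5,  14.4]), array([93.2, 89. ]), 12.19), array([330., 232.])), ((array([532.5, 118.6]), array([13.7, 22.2]), 28.94), array([356., 201.])), ((array([569.7,  82.2]), array([4.8, 0. ]), 40.71), array([359., 218.]))]
```

View pics/s5c.png

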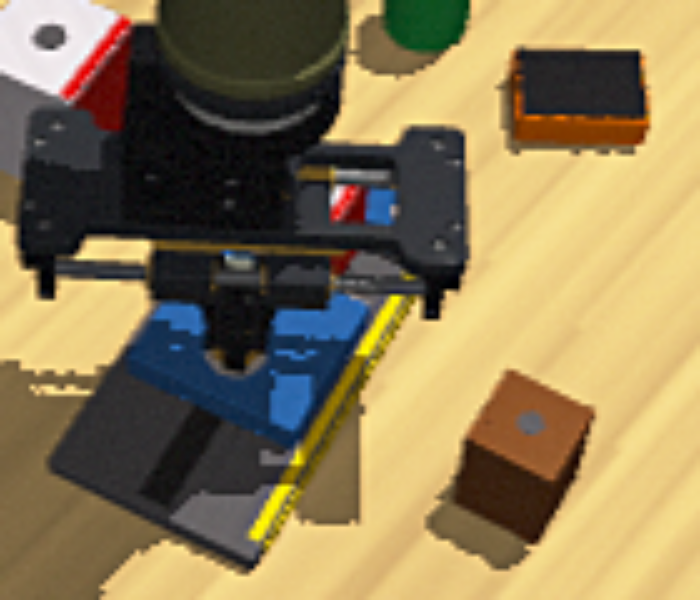

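The jaw stays put under 15 N, and its measured travel (about 41 mm) equals the initial gap minus the 44 mm block, so the block is snug. Turning the screw clockwise, with a slight push towards the block.

Request:
{"op": "servo_tool", "data": {"plan": [[0,[0.2,0.1,0],[-0.4,0.5,2]],[0,[0.1,0.04,0],[-0.4,0.4,4]],[0,[0.1,0.03,0],[0,0,4]],[0,[0.1,0.02,0],[0,0,4]],[0,[0.1,0.01,0],[0,0,4]],[0,[0.1,0,0],[0,0,4]],[0,[0.1,0,0],[0,0,4]]]}}

```text
time_s: 15.43
tool_pos: [0.5326, 0.003, 0.0477]
tool_rot: [179.9, 0.7, 100.2]
force: [2.2, -6.5, -1.3]
grip_width: 0.0116
```

```bash
python3 to.py 0.5333 0.0035 0.0477 102.2
```

```text
t 15.4333 pos [0.5326 0.003  0.0477] rot [179.89   0.69 100.16] q [ 27.8  16.5 -35.3 110.   12.1  56.9  -2.9] grip 0.0116 F [ 2.2 -6.5 -1.3] M [-1.13 -0.64  0.51]
shift cm [ 0.04  0.07 -0.01] turn [ 0.1   0.69 -2.04]
```

Request:
{"op": "servo_tool", "data": {"plan": [[0,[0.15,0,0],[0,0.4,4]],[0,[0.15,0,0],[0,0.3,4]],[0,[0.15,0,0],[0,0,4]]]}}

```text
time_s: 15.68
tool_pos: [0.5324, 0.004, 0.0477]
tool_rot: [179.8, 0.3, 87.9]
force: [1.5, -7.0, -0.4]
grip_width: 0.0151
```

```bash
python3 to.py 0.5333 0.0035 0.0477 192.2
```

```text
t 15.6833 pos [0.5324 0.004  0.0477] rot [179.81   0.34  87.93] q [ 26.4  16.2 -33.5 110.   11.1  56.7 -14.3] grip 0.0151 F [ 1.5 -7.  -0.4] M [-1.62 -0.49  1.11]
shift cm [-0.04  0.09  0.  ] turn [  -0.17    0.42 -104.27]
```

The stop is confirmed: the tool turned on to 87.9° while the seated wing spread the pads to 15 mm (1.1 N m). Now backing off to tool yaw 192°.

Request:
{"op": "servo_tool", "data": {"plan": [[0,[0.05,0,0],[0,0,-4]],[0,[0.05,0,0],[0,0,-5]],[0,[0.05,0,0],[0,0,-5]],[0,[0.05,0,0],[0,0,-6]],[0,[0.05,0.02,0],[0,0,-6]],[0,[0.05,0.03,0],[0,0,-6]],[0,[0.05,0.04,0],[0,0,-6]],[0,[0.04,0.05,0],[0,0,-6]],[0,[0.04,0.05,0],[0,0,-6]],[0,[0.03,0.05,0],[0,0,-6]],[0,[0.02,0.05,0],[0,0,-6]],[0,[0,0.05,0],[0,0,-6]],[0,[0,0.05,0],[0,0,-6]],[0,[0,0.05,0],[0,0,-4]],[0,[0,0.05,0],[0,0,-2]],[0,[0,0.05,0],[0,0,0]]]}}

```text
time_s: 17.02
tool_pos: [0.532, 0.0046, 0.0477]
tool_rot: [-179.0, 0.0, 171.4]
force: [2.1, -4.8, -0.5]
grip_width: 0.0119
```

```bash
python3 to.py 0.5333 0.0035 0.0477 192.2
```

```text
t 17.0167 pos [0.532  0.0046 0.0477] rot [-1.7902e+02  3.0000e-02  1.7136e+02] q [ 37.   19.5 -46.8 109.5  17.7  58.4  63.7] grip 0.0119 F [ 2.1 -4.8 -0.5] M [-0.58 -0.61 -0.01]
shift cm [-0.14 -0.09  0.  ] turn [ -0.98  -0.15 -20.84]
```

Request:
{"op": "servo_tool", "data": {"plan": [[0,[0,0.05,0],[-0.4,0,-5]],[0,[0,0.05,0],[-0.4,0,-5]],[0,[0,0.05,0],[0,0,-5]],[0,[0,0.05,0],[0,0,-3]],[0,[0,0.05,0],[0,0,-1.5]],[0,[0,0.05,0],[0,0,0]]]}}

```text
time_s: 17.52
tool_pos: [0.532, 0.0045, 0.0477]
tool_rot: [-179.7, -0.2, -168.4]
force: [2.4, -4.2, -1.4]
grip_width: 0.0116
```

```bash
python3 to.py 0.5333 0.0035 0.0477 192.2
```

```text
t 17.5167 pos [0.532  0.0045 0.0477] rot [-1.7968e+02 -1.6000e-01 -1.6842e+02] q [ 40.6  20.7 -50.6 109.4  19.   58.7  83.2] grip 0.0116 F [ 2.4 -4.2 -1.4] M [-0.84 -0.81 -0.03]
shift cm [-0.1  -0.12  0.  ] turn [-0.32 -0.16 -0.62]
```

Request:
{"op": "servo_tool", "data": {"plan": [[0,[0,0.05,0],[0,0,-0.6]],[0,[0,0.05,0],[0,0,0]],[0,[0,0.05,0],[0,0,0]],[0,[0,0.05,0],[0,0,0]]]}}

```text
time_s: 17.85
tool_pos: [0.532, 0.0045, 0.0477]
tool_rot: [-179.6, -0.2, -167.9]
force: [2.3, -4.0, -1.6]
grip_width: 0.0115
```

```bash
python3 to.py 0.5333 0.0035 0.0477 192.2; python3 -c "
from meas import *
c=cam('scene','s6.png');t=cam('top')
for k,z in (('red',.072),('blue',.03)):print(k,[(rect(c,b,z),b.mean(0).round()) for b in blobs(c,k,315,170,385,285)[:3]])
a=cv2.resize(c['image'][160:280,280:420],(466,400));b=cv2.resize(t['image'][120:230,230:380],(545,400))[:,:330]
cv2.imwrite('pics/s6c.png',np.hstack([a,b]))"
```

```text
t 17.85 pos [0.532  0.0045 0.0477] rot [-1.7956e+02 -1.6000e-01 -1.6794e+02] q [ 40.5  20.7 -50.7 109.4  19.2  58.7  83.6] grip 0.0115 F [ 2.3 -4.  -1.6] M [-0.73 -0.75  0.07]
shift cm [-0.1  -0.12  0.  ] turn [-0.44 -0.17 -0.14]
red [((array([531.2, 100.3]), array([4.4, 9.5]), 16.92), array([352., 195.]))]
blue [((array([557.6,  19.9]), array([41.3, 89.3]), 11.04), array([339., 233.])), ((array([545.5, 115.5]), array([42. , 36.2]), 15.39), array([360., 204.]))]
```

View pics/s6c.png

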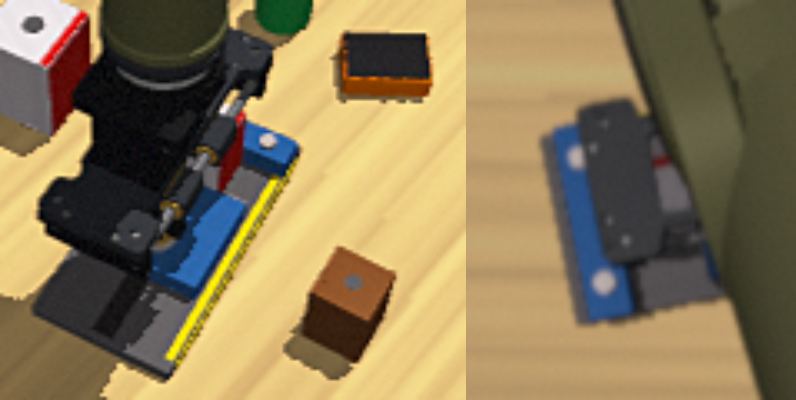

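The red face (235,145) looks out over the yellow strip with the block between the jaws, and the gripper is on the wing. The bit case and brown block haven't moved. Handing in.

```bash
python3 -c "
from cell import env
env.sign_off()"; python3 to.py 0.532 0.0045 0.0477 192.2
```

```text
the job is handed in; nothing more can be done
the job is handed in; nothing more can be done
```

I finished the job and handed it in at about 18 s of the 48 s allowed. The hand-in reports no verdict, so these are my own last checks.

- **Block:** I turned the small grey block in the smaller fixture about 85° and stood it on the bed with its red face over the yellow front, then let go. After release it measured 12.1° yaw against the fixture's 12.2°.
- **Jaw:** I slid it about 41 mm until it stopped. It did not move under 15 N, and the measured gap less the 44 mm block comes to the same 41 mm. That implies the jaw started about 5 mm closed; I had no direct reading of the joint.
- **Screw:** I turned it clockwise onto its stop. The wing twisted in the pads there, spreading them to 15 mm at 1.1 N m. I then backed it off to tool yaw 192.1°, where a quarter turn from the seat is 192.2°. The pads were flat on the wing again at 11.5 mm, with the grip set to 35 N.
- **Bystanders:** The bit case looked unmoved in the last picture and I kept clear of all three. I did not measure the bottle or the chuck key again at the end.

In the last views the arm partly hid the block and jaw. That they are still snug rests on the tool position, which stayed within about 2 mm through the screw turning, and a steady push of about 4 N.

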